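# Start the trolley chiller in its order

## Robot

A 6-joint arm with a two-finger parallel gripper is mounted at the origin on the work surface. World frame = base frame: x ahead of the robot, y to its left, z up, the work surface at z = 0. Lengths are in m, angles in rad, forces in N, time in s.
With the tool pointing down it reaches from about 0.35 to 0.925 m from the base axis. Payload 6.4 kg.
Tool frame: the origin (TCP) lies midway between the tips of the shut fingers; the grasp point (between the pads) lies 19 mm behind it; z points along the fingers, y is the line along which they close (so a half turn about z gives the same grasp; the last joint's range is limited). The gripper opens to 85 mm and grips with 20 to 120 N. Pads are 22 mm wide; open, the fingers measure 114 mm over their backs; the gripper's body (76 mm by 85 mm) begins 54 mm behind the grasp point. The pads swing forward as they close: fully open they stand 13 mm farther back than shut.
Start: joints at [-1.478, 0.245, 1.558, -0, 1.339, -0.174], TCP at [0.171, -0.627, 0.231] pointing down, gripper open.
Joint ranges: [-3.13, 3.13], [-1.02, 2.26], [0.13, 2.54], [-0.95, 4.09], [0.21, 2.88], [-2.74, 2.74]. Speed limits (rad/s): [2.57, 2.57, 3.14, 3.14, 3.14, 3.14].

## Interface

Orientations are given as a unit quaternion [x, y, z, w].
In Python, from station import get_obs, cams, manip gives the robot as it stands.
- The arm moves only by the tool apply_moves, never from a script. Its argument "rows" is text: rows parted by semicolons, each of 7 numbers parted by spaces: the opening, from 0 (shut) to 1 (fully open), then the shift along the tool's x, y, z in cm, then the turn, a rotation vector about the tool's x, y, z in rad. A call has 1 to 12 rows; each row is the pose to reach, as a shift and turn from the pose commanded when the call began, along the tool's axes at that moment; what a row does not reach only later rows make up. A row lasts 1/8 s, in which the tool goes at most 62.5 mm and 10.7 degrees, less where a joint would pass 70% of its speed; a pose out of reach is approached as far as the arm can. A call with a gripper value outside its range is refused whole. The fingers move at their own pace and stop on an object; "newtons" is the grip in N (left out, the last holds). Time passes only in rows, so rows that repeat a pose let the fingers close. It gives the time, the measured TCP pose, the force, the opening and the grip force at its end, in the units of the state.
- get_obs(): the state, without advancing time (a new reading comes with each control period).
- cams.get_image(name): name is "scene" or "top"; returns (picture, depth): 400x640x3 uint8, red, green, blue; 400x640 float32, m along the optical axis (not along the pixel's ray), 0 where there is no reading.
- cams.calibration(name): a dict with "fov_y" (degrees; the focal length in pixels is half the picture's height over the tangent of half this angle, whatever the lens; pixels are square), "cx", "cy" (the principal point, pixels), "k1" (the pictures are not rectified: a ray, as slopes to the right and down, at radius r is drawn at 1 + k1 r^2 times it, then the intrinsics apply), "extrinsics" (4x4, takes a point from camera to world coordinates). Camera axes: x right, y down, z forward; pixel columns grow to the right and rows downward; lengths in m; the calibration is good to about 2 mm. A picture is of the moment at which its call begins. calibration takes no time and is no camera call.
- manip.hand_in(): hands the job in; it is judged then, once.
The state is a dict: "t": time; "qpos": joint angles; "qd": joint speeds; "joint_efforts": joint torques, N m; "tcp_pos": TCP position; "ee_rot": TCP orientation; "force": force on the tool from outside, world axes, zero at the start; "torque": the same for the moment, N m; "opening": finger opening in m; "grip_force": force on a finger pad.
Only numpy, scipy, OpenCV 4.12 (cv2) and the standard library are available. Lean on these libraries where they do the work, as an engineer would, in place of code of your own. Each camera call takes 0.05 s, during which the arm holds its last target. There are 200 camera calls.

## Task

Start the minibar trolley's chiller in its proper order: press the round key fully in, then press the long bar key fully in, and last press down the raised far end of the rocker switch until it has tipped fully over. The keys stay in by themselves. Leave the square key alone, grip and lift nothing, and leave everything else on the trolley where it stands.

Things in the scene. Friction and masses are not known exactly. Their poses are not given: they have to be found in the camera images.
- box_a: Low grey control box, fixed, 110 mm (x) by 170 mm (y), flat top 40 mm above the surface; origin under its centre, x away from the robot at yaw 0. Carries the round key and the square key, 42 mm either side of its middle along y, which on which side varies. Turned up to 23 degrees; may be the left or the right box.
- box_b: Low grey control box, fixed, 110 mm (x) by 170 mm (y), flat top 40 mm above the surface; origin under its centre, x away from the robot at yaw 0. Carries the long bar key and the rocker switch, 42 mm either side of its middle along y, which on which side varies. Turned up to 23 degrees; may be the left or the right box.
- round_key (a joint): Joint of the round key, black, a disc 38 mm across, on box_a. Value in m: 0 = out (top 58 mm above the work surface), 0.008 = fully in (top at 50 mm). Moves straight down at about 2.5 N, has no spring, stays where it is left, then meets a firm stop. 
- round_key_top (a point): Centre of the top face of the round key; moves with it. z up; x and y are those of its box (x away from the robot at yaw 0).
- bar_key (a joint): Joint of the long bar key, black, 66 mm long (box x) and 22 mm wide (box y), on box_b. Value in m: 0 = out (top 58 mm above the work surface), 0.008 = fully in (top at 50 mm). Moves straight down at about 2.5 N, has no spring, stays where it is left, then meets a firm stop. 
- bar_key_top (a point): Centre of the top face of the long bar key; moves with it. z up; x and y are those of its box (x away from the robot at yaw 0).
- rocker (a joint): Joint of the rocker switch, a black V-shaped paddle on box_b, 64 mm long (box x), 30 mm wide, pivot 56 mm above the work surface, between two steel cheeks. Value in rad: starts at -0.2 to -0.16 with the far end (away from the robot) raised; 0.2 = tipped fully over, far half level, firm stop. No spring, stays where it is left; takes about 2 N at the pressing point.
- rocker_far (a point): Pressing point on the upper face of the rocker's far half, 23 mm from the pivot, 9 mm in from its far edge; moves with the rocker, about 69 mm above the work surface at the start and 60 mm when tipped over. Its axes tilt with the paddle; y is the pivot's direction.
- square_key (a joint): Joint of the square key, black, 38 x 38 mm, on box_a. Value in m: 0 = out (top 58 mm above the work surface), 0.008 = fully in (top at 50 mm). Moves straight down at about 2.5 N, has no spring, stays where it is left, then meets a firm stop. To be left alone.
- square_key_top (a point): Centre of the top face of the square key; moves with it. z up; x and y are those of its box (x away from the robot at yaw 0).
- mill_1: Squat black wooden pepper mill, 54 mm across, 85 mm high, standing between the two boxes; origin under its centre. Bystander.
- mill_2: The other pepper mill, same size, right of the boxes; origin under its centre. Bystander.
- stopper: Stainless wine stopper, 38 mm across, 52 mm high, standing on its cap between the boxes; origin under its centre. Bystander.
- shaker: Matte gold cocktail shaker, 86 mm across, 200 mm high, standing beyond the boxes; origin under its centre. Bystander.
- corkscrew: Red plastic T-handled corkscrew lying flat, handle 112 mm long (its y) and 22 mm thick, steel worm reaching 96 mm along its x; origin under the handle's middle. Bystander, left of the boxes.
- mini_1: Miniature amber bottle, 38 mm across, 105 mm high, beyond the boxes; origin under its centre. Bystander.
- mini_2: Miniature green bottle, 38 mm across, 105 mm high, beyond the boxes; origin under its centre. Bystander.

How it is judged:
By the outcome, as a careful person would: the job done as asked, in the order asked, and still so for the second after the job is handed in, with the robot touching nothing.
It also fails if it takes over 38 s, if anything falls off the work surface, if the arm or the gripper's body presses on something with over 40 N, if the wrist force passes 120 N, or if a joint passes its speed limit or range.

## Working session

There is one attempt and no reset: what is moved stays moved. The work goes in short steps, Python scripts to look and compute and a tool call to move; the robot and the scene stay as the last step left them, time stands still between calls to the robot, and variables do not carry over. Pictures are saved under pics/ and viewed, at most 10 in all, crops included, and the job is handed in when it is done.

Besides the shell and the picture viewer there is one more tool, called after "Call:" by a JSON object that holds its "method" and its "body", one argument or row to a line. apply_moves: Moves the arm, as the interface text tells. Its arguments: {"type":"object","properties":{"rows":{"type":"string"},"newtons":{"type":"number"}},"required":["rows"]}

```bash
mkdir -p pics; cat > h.py <<'E'
import numpy as np, cv2
from station import get_obs, cams, manip
def K(n):
    c=cams.calibration(n); f=200/np.tan(np.radians(c["fov_y"])/2); return c,f
def rays(n,uv):
    c,f=K(n); d=(np.atleast_2d(uv).astype(float)-[c["cx"],c["cy"]])/f
    s=d.copy()
    for _ in range(30): s=d/(1+c["k1"]*(s**2).sum(1,keepdims=True))
    E=np.array(c["extrinsics"]); return E[:3,3],np.c_[s,np.ones(len(s))]@E[:3,:3].T
def onplane(n,uv,z):
    o,r=rays(n,uv); return o+r*((z-o[2])/r[:,2])[:,None]
def cloud(n,dep):
    v,u=np.mgrid[0:400,0:640]; o,r=rays(n,np.c_[u.ravel(),v.ravel()])
    return (o+r*dep.reshape(-1,1)).reshape(400,640,3)
E
python3 - <<'E'
from h import *
for n in("top","scene"):
    p,d=cams.get_image(n); cv2.imwrite(f"pics/{n}0.png",p[:,:,::-1]); np.savez(f"{n}0.npz",p=p,d=d)
    print(n,np.round(np.array(cams.calibration(n)["extrinsics"]),3).tolist(), cams.calibration(n)["fov_y"],(d>0).mean())
o=get_obs(); print(o["t"],o["tcp_pos"],o["ee_rot"])
E
```

```text
top [[0.01, -0.994, 0.109, 0.511], [-1.0, -0.01, 0.004, -0.01], [-0.003, -0.109, -0.994, 1.181], [0.0, 0.0, 0.0, 1.0]] 53.95324497529194 0.9960390625
scene [[-0.074, 0.642, -0.763, 1.438], [0.997, 0.042, -0.062, 0.056], [-0.007, -0.766, -0.643, 0.735], [0.0, 0.0, 0.0, 1.0]] 49.92942122068937 0.9960625
0.1 [ 0.17132532 -0.6265069   0.2302858 ] [ 9.91113663e-01  1.33014905e-01  3.15502482e-05 -8.60974780e-04]
```

View pics/top0.png

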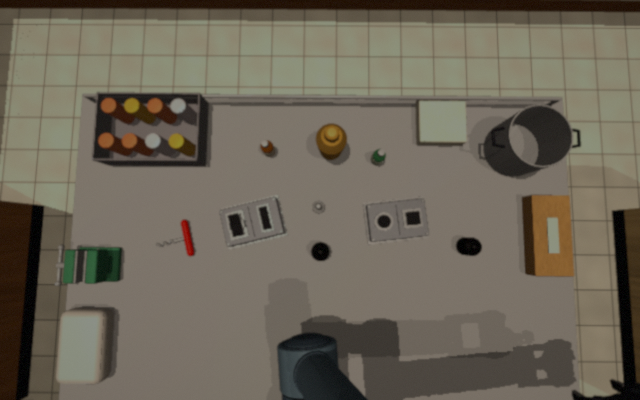

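View pics/scene0.png

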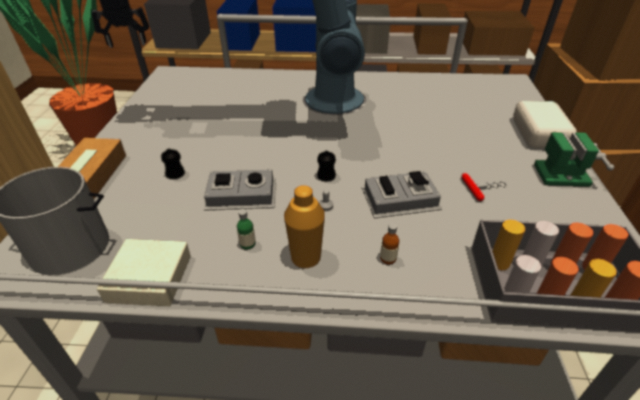

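The top view shows box_b on the left at about (252,221), with the rocker at (236,224) and the bar at (265,216). Box_a is on the right, with the round key at (384,221) and the square key at (413,218). Next I'll measure the blobs in both views.

```bash
python3 - <<'E'
from h import *
reg={"top":[(210,190,295,252),(355,190,440,250)],"scene":[(355,160,450,220),(195,160,285,215)]}
for n in reg:
    z=np.load(n+"0.npz"); p,d=z["p"],z["d"]; P=cloud(n,d); g=p.max(2)
    for i,(a,b,c,e) in enumerate(reg[n]):
        sub=g[b:e,a:c]; H=P[b:e,a:c]
        m=(sub<45).astype(np.uint8)
        k,l,s,ct=cv2.connectedComponentsWithStats(m)
        for j in range(1,k):
            if s[j,4]>40:
                uv=ct[j]+[a,b]; q=H[l==j]
                ang=cv2.minAreaRect(np.argwhere(l==j)[:,::-1].astype(np.float32))
                print(n,i,s[j,4],uv.round(1),"ray@.058",onplane(n,uv,.058)[0].round(4),"cloudmed",np.median(q,0).round(4),ang)
        t=(H[...,2]>.03)&(H[...,2]<.08)
        xy=H[t][:,:2]*1000; r=cv2.minAreaRect(xy.astype(np.float32)); print(" box",r, len(xy))
        if n=="top": print(np.round(H[::4,::4,2]*1000).astype(int)[3:14])
ims=[]
for n in reg:
    p=np.load(n+"0.npz")["p"][:,:,::-1]
    ims.append(np.hstack([cv2.resize(p[b:e,a:c],(400,290),interpolation=cv2.INTER_CUBIC) for a,b,c,e in reg[n]]))
cv2.imwrite("pics/crop0.png",cv2.convertScaleAbs(np.vstack(ims),alpha=1.5))
E
```

```text
top 0 124 [264.6 217.6] ray@.058 [0.5613 0.1576 0.058 ] cloudmed [0.5602 0.1574 0.0581] ((54.60587692260742, 27.476470947265625), (20.716861724853516, 5.965588092803955), 77.47119140625)
top 0 196 [235.5 224.7] ray@.058 [0.5401 0.2401 0.058 ] cloudmed [0.5394 0.2395 0.0624] ((25.32353401184082, 34.79412078857422), (20.130456924438477, 9.943960189819336), 75.96376037597656)
 box ((552.04052734375, 201.00318908691406), (110.10954284667969, 170.79405212402344), 14.357680320739746) 2210
[[   0   -2    3    1   -2   -1    0    0    3    6   40   40   42   39
    38   42   39    4    4    1    3    2]
 [  -2    1   -1   -2    3    6   40   38   41   41   41   41   44   57
    45   42   42   12    2   -2   -3    3]
 [  -1    2    1   39   39   45   40   43   46   41   37   44   45   58
    54   44   39   38   -1   -2   -2   -2]
 [   1   -1   -4   40   43   66   70   42   42   36   43   38   40   61
    55   44   39   38    4   -3    1   -4]
 [   3    1    1   42   44   65   70   69   43   40   42   41   39   58
    58   43   40   41    2    2    3   -3]
 [   2   -2    1   40   36   65   66 
[... 2652 characters left out ...]
17), 63.43495178222656)
scene 0 47 [371.1 199. ] ray@.058 [0.633  0.1193 0.058 ] cloudmed [0.5917 0.1225 0.022 ] ((15.808395385742188, 38.589420318603516), (23.25870132446289, 2.295663833618164), 64.98310852050781)
 box ((556.6226806640625, 200.33547973632812), (113.67472076416016, 169.9188232421875), 14.713428497314453) 1909
scene 1 134 [222.4 179.3] ray@.058 [ 0.5788 -0.2621  0.058 ] cloudmed [ 0.5781 -0.2635  0.0564] ((27.5, 19.0), (10.0, 13.0), 90.0)
scene 1 99 [254.5 178.1] ray@.058 [ 0.5683 -0.1802  0.058 ] cloudmed [ 0.5667 -0.1805  0.0565] ((59.5, 18.5), (9.0, 11.0), 90.0)
 box ((564.903076171875, -223.50479125976562), (114.76469421386719, 169.79299926757812), 7.552947044372559) 1792
```

View pics/crop0.png

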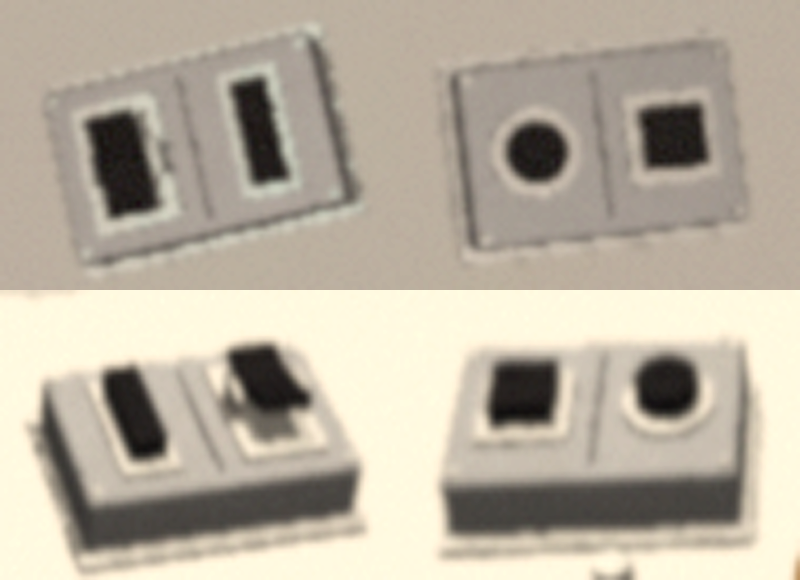

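The crops confirm the layout: box_b on the left at (0.552, 0.201) with yaw about 14.4°, and box_a at (0.561, -0.224) with yaw about 7°. The round key is at about (0.556, -0.182). I'll shut the gripper, move over the round key and turn the tool so that its y axis lies along box_b's x axis.

Call:
{"method": "apply_moves", "body": {
  "rows": "0 48.8 -32.7 0 0 0 -1.555;0 48.8 -32.7 0 0 0 -1.555;0 48.8 -32.7 0 0 0 -1.555;0 48.8 -32.7 0 0 0 -1.555;0 48.8 -32.7 0 0 0 -1.555;0 48.8 -32.7 0 0 0 -1.555;0 48.8 -32.7 0 0 0 -1.555;0 48.8 -32.7 0 0 0 -1.555;0 48.8 -32.7 0 0 0 -1.555;0 48.8 -32.7 0 0 0 -1.555;0 48.8 -32.7 10 0 0 -1.555;0 48.8 -32.7 12 0 0 -1.555"
}}

```text
t: 1.6
tcp_pos: [0.5562, -0.1823, 0.1099]
ee_rot: [0.613, 0.79, 0.0, 0.0]
force: [0.1, -0.1, -0.5]
opening: -0.0004
grip_force: 0.0
```

Call:
{"method": "apply_moves", "body": {
  "rows": "0 0 0 3 0 0 0;0 0 0 4.8 0 0 0;0 0 0 5.2 0 0 0;0 0 0 5.5 0 0 0;0 0 0 5.8 0 0 0;0 0 0 6.1 0 0 0;0 0 0 6.1 0 0 0;0 0 0 6.1 0 0 0"
}}

```text
t: 2.6
tcp_pos: [0.5566, -0.1833, 0.0509]
ee_rot: [0.613, 0.79, 0.0, 0.001]
force: [1.2, -0.9, 2.5]
opening: 0.0003
grip_force: 1.0
```

Call:
{"method": "apply_moves", "body": {
  "rows": "0 0 0 0.2 0 0 0;0 0 0 0.3 0 0 0;0 0 0 0.3 0 0 0"
}}

```text
t: 2.98
tcp_pos: [0.5568, -0.1834, 0.0499]
ee_rot: [0.613, 0.79, -0.0, 0.0]
force: [-5.6, 1.3, 17.4]
opening: 0.0
grip_force: 8.4
```

Call:
{"method": "apply_moves", "body": {
  "rows": "0 0 0 -3 0 0 0;0 0 0 -9 0 0 0;0 0 0 -10 0 0 0;0 32.9 9 -10 0 0 0;0 32.9 9 -10 0 0 0;0 32.9 9 -10 0 0 0;0 32.9 9 -10 0 0 0;0 32.9 9 -10 0 0 0;0 32.9 9 -10 0 0 0;0 32.9 9 -10 0 0 0;0 32.9 9 -6 0 0 0;0 32.9 9 -6 0 0 0"
}}

```text
t: 4.47
tcp_pos: [0.5582, 0.1568, 0.1034]
ee_rot: [0.613, 0.79, -0.003, -0.003]
force: [0.0, 0.2, -0.3]
opening: 0.0002
grip_force: 0.0
```

```bash
python3 - <<'E'
from h import *
p,d=cams.get_image("scene"); P=cloud("scene",d); o=get_obs(); print(o["tcp_pos"],o["force"])
z=np.load("scene0.npz"); P0=cloud("scene",z["d"])
for nm,(a,b,c,e) in dict(round=(250,172,260,178),square=(218,172,228,178)).items():
    print(nm,np.median(P0[b:e,a:c,2]),np.median(P[b:e,a:c,2]))
L=lambda q,r:cv2.resize(q[r[1]:r[3],r[0]:r[2],::-1],(400,300),interpolation=cv2.INTER_CUBIC)
cv2.imwrite("pics/s1.png",cv2.convertScaleAbs(np.hstack([L(p,(190,140,290,215)),L(p,(340,125,460,215))]),alpha=1.4))
E
```

```text
[0.5598709  0.15699237 0.10555397] [ 0.18248491 -0.42980212  0.41476678]
round 0.056867028262483854 0.04231415314371001
square 0.05623440386751771 0.056697782038845845
```

View pics/s1.png

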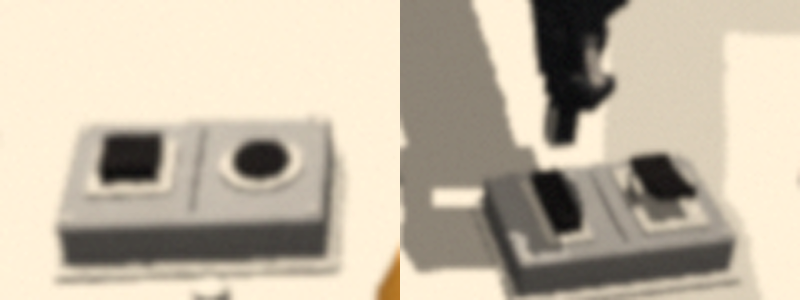

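The picture shows the round key in, the square key still out and the fingers above the bar key. Now I'll press the bar.

Call:
{"method": "apply_moves", "body": {
  "rows": "0 0.1 0 3 0 0 0;0 0.1 0 4.6 0 0 0;0 0.1 0 5 0 0 0;0 0.1 0 5.3 0 0 0;0 0.1 0 5.6 0 0 0;0 0.1 0 5.9 0 0 0;0 0.1 0 6 0 0 0;0 0.1 0 6 0 0 0;0 0.1 0 6 0 0 0"
}}

```text
t: 5.65
tcp_pos: [0.562, 0.159, 0.0499]
ee_rot: [0.613, 0.79, 0.0, 0.0]
force: [-7.8, -2.3, 15.6]
opening: 0.0001
grip_force: 8.1
```

Call:
{"method": "apply_moves", "body": {
  "rows": "0 0 0 -2 0 0 0;0 0 0 -6 0 0 0;0 0 0 -8 0 0 0;0 8.5 2.5 -8 0 0 0;0 8.5 2.5 -8 0 0 0;0 8.5 2.5 -8 0 0 0;0 8.5 2.5 -6 0 0 0;0 8.5 2.5 -4.5 0 0 0;0 8.5 2.5 -4.5 0 0 0;0 8.5 2.5 -4.5 0 0 0"
}}

```text
t: 6.9
tcp_pos: [0.5644, 0.2472, 0.0922]
ee_rot: [0.613, 0.79, -0.0, -0.0]
force: [-0.3, 0.3, 0.4]
opening: -0.0001
grip_force: 0.0
```

```bash
python3 - <<'E'
from h import *
p,d=cams.get_image("scene"); o=get_obs(); print(o["t"],o["tcp_pos"],o["force"])
L=lambda q,r:cv2.resize(q[r[1]:r[3],r[0]:r[2],::-1],(640,480),interpolation=cv2.INTER_CUBIC)
cv2.imwrite("pics/s2.png",cv2.convertScaleAbs(L(p,(340,125,460,215)),alpha=1.6))
E
```

```text
6.95 [0.56466902 0.24736821 0.09266411] [ 0.34371327 -0.09095189  1.15450645]
```

View pics/s2.png

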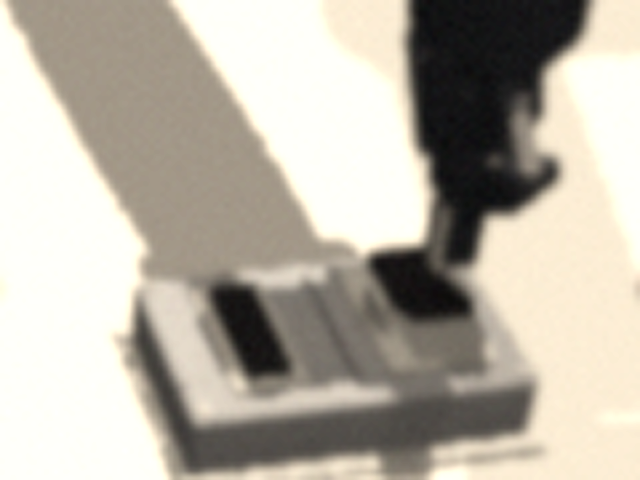

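The bar key is down flush. The fingers hang shut just above the far half of the rocker, with the tip at about (455,262). Now I'll press it.

Call:
{"method": "apply_moves", "body": {
  "rows": "0 0 0 1.5 0 0 0;0 0 0 2 0 0 0;0 0 0 2.3 0 0 0;0 0 0 2.6 0 0 0;0 0 0 2.9 0 0 0;0 0 0 3.2 0 0 0;0 0 0 3.4 0 0 0;0 0 0 3.4 0 0 0;0 0 0 3.4 0 0 0"
}}

```text
t: 8.07
tcp_pos: [0.5646, 0.2477, 0.0599]
ee_rot: [0.613, 0.79, -0.0, 0.0]
force: [-1.2, -1.4, 12.0]
opening: -0.0002
grip_force: 5.4
```

Call:
{"method": "apply_moves", "body": {
  "rows": "0 0 0 0.2 0 0 0;0 0 0 0.2 0 0 0;0 0 0 0.2 0 0 0;0 0 0 -2 0 0 0;0 0 0 -8 0 0 0;0 0 0 -14 0 0 0;0 0 0 -18 0 0 0;0 -15 -10 -18 0 0 0;0 -15 -10 -18 0 0 0;0 -15 -10 -18 0 0 0;0 -15 -10 -18 0 0 0;0 -15 -10 -18 0 0 0"
}}

```text
t: 9.57
tcp_pos: [0.5045, 0.0777, 0.2383]
ee_rot: [0.613, 0.79, 0.0, -0.0]
force: [-0.2, -0.3, -0.7]
opening: 0.0002
grip_force: 0.0
```

```bash
python3 - <<'E'
from h import *
p,d=cams.get_image("scene"); o=get_obs(); print(o["t"],o["tcp_pos"],o["force"])
P=cloud("scene",d); R=np.array([[.9686,-.2487],[.2487,.9686]])
def at(c,off,w=(8,8)):
    q=(P[...,:2]-c-R@off)@R; m=(abs(q[...,0])<w[0]/1e3)&(abs(q[...,1])<w[1]/1e3); return m.sum(),np.median(P[m][:,2]).round(4)
rc=np.array([.5416,.241])
print("rocker far",at(rc,np.array([.023,0])),"near",at(rc,np.array([-.023,0])))
print("bar",at(np.array([.562,.159]),np.zeros(2)),"round",at(np.array([.556,-.182]),np.zeros(2)),"square",at(np.array([.5655,-.266]),np.zeros(2)))
L=lambda q,r:cv2.resize(q[r[1]:r[3],r[0]:r[2],::-1],(800,300),interpolation=cv2.INTER_CUBIC)
cv2.imwrite("pics/s3.png",cv2.convertScaleAbs(L(p,(190,130,460,230)),alpha=1.5))
E
```

```text
9.625 [0.5046254  0.07815398 0.23828826] [0.26683191 1.15060687 0.83765856]
rocker far (np.int64(39), np.float64(0.0586)) near (np.int64(23), np.float64(0.0691))
bar (np.int64(23), np.float64(0.0492)) round (np.int64(22), np.float64(0.0492)) square (np.int64(18), np.float64(0.057))
```

View pics/s3.png

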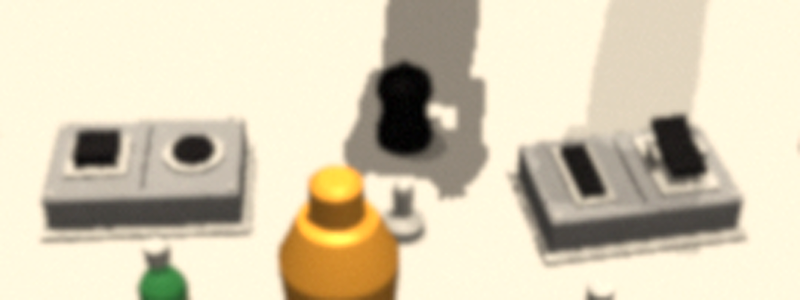

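The round and bar keys are down at about 49 mm, and the rocker is tipped with its far half level at 59 mm and its near end raised. The square key is still out at 57 mm, nothing else in this view has moved, and the arm is clear.

```bash
python3 -c "from station import manip; print(manip.hand_in())"
```

```text
the job is handed in; nothing more can be done
None
```

I pressed the round key, then the bar key, fully in, then tipped the rocker fully over; the square key is untouched, and the job was handed in at about 9.6 s with the arm clear.

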